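Start the juicer and seat its reamer

ROBOT

A 6-joint arm with a two-finger parallel gripper is mounted at the origin on the work surface. World frame = base frame: x ahead of the robot, y to its left, z up, the work surface at z = 0. Lengths are in m, angles in rad, forces in N, time in s.
With the tool pointing down it reaches from about 0.35 to 0.775 m from the base axis. Payload 7.3 kg.
Tool frame: the origin (TCP) lies at the centre of the arm's flange, where the gripper is bolted on; the fingertips stand 178 mm ahead of it and the grasp point (between the pads) lies robot.pinch_z ahead of it (robot.pinch_z is the distance from the TCP to the grasp point, in m); x points along the fingers, z is the direction in which the jaws open and shut, and the axes are right-handed (so a half turn about x gives the same grasp; the last joint's range is limited). The gripper opens to 92 mm and grips with 3 to 60 N. Pads are 19 mm wide; open, the fingers measure 130 mm over their backs; the gripper's body (75 mm by 190 mm) begins 47 mm behind the grasp point.
Start: joints at [-1.27, 0.342, 1.524, -0, 1.275, -0.146], TCP at [0.227, -0.473, 0.405] pointing down, gripper open.
Joint ranges: [-2.53, 2.53], [-0.77, 2.02], [0.04, 2.7], [-1, 4.14], [0.28, 2.66], [-3.11, 3.11]. Speed limits (rad/s): [2.57, 2.57, 3.14, 3.14, 3.14, 3.14].

INTERFACE

Orientations are given as [roll, pitch, yaw] about the fixed x, y, z axes, in that order (R = Rz(yaw) Ry(pitch) Rx(roll)).
In Python, from cell import robot gives the robot as it stands.
- The arm moves only by the shell command python3 -m jog 'ROWS' [FORCE]. ROWS is JSON, a list of rows, each an object of numbers: "fingers": the closure, from 0 (fully open) to 1 (shut); "x", "y", "z": the shift along the tool's x, y, z in cm; "spin": the turn about the tool's x in degrees. A call has 1 to 5 rows; each row is the pose to reach, as a shift and turn from the pose commanded when the call began, along the tool's axes at that moment; what a row does not reach only later rows make up. A row lasts 1/8 s, in which the tool goes at most 62.5 mm and 10.7 degrees, less where a joint would pass 70% of its speed; a pose out of reach is approached as far as the arm can. A call with a gripper value outside its range is refused whole. The fingers move at their own pace and stop on an object; FORCE is the grip in N (left out, the last holds). Time passes only in rows, so rows that repeat a pose let the fingers close. It gives the time, the measured TCP pose, the force and the opening at its end, in the units of the state.
- robot.observe(): the state, without advancing time (a new reading comes with each control period).
- robot.read_camera(name): name is "scene" or "top" or "wrist"; returns a dict with "color" (480x640x3 uint8, red, green, blue), "mtx" (3x3 intrinsics, pixels), "k1" (the pictures are not rectified: a ray, as slopes to the right and down, at radius r is drawn at 1 + k1 r^2 times it, then the intrinsics apply), "view" (4x4, takes a point from world to camera coordinates); the wrist camera has in their place "T_tool_cam" (4x4, takes a point from camera to tool coordinates, whose origin is the TCP and whose axes are the tool frame's). Camera axes: x right, y down, z forward; pixel columns grow to the right and rows downward; lengths in m; the calibration is good to about 2 mm. A picture is of the moment at which its call begins: read the wrist's pose just before it. There is no depth.
- robot.hand_in(): hands the job in, once; it reports no verdict.
Trained networks look in a picture, given as the dict that the camera call returned (one of the last four; its "shot" number tells which), for a name from the list of things; names that differ only in an ending like _2 or _b are one class to them, and where a whole thing is asked for, a point or a joint stands for the part that bears it (a point fixed in the world has none). Each returns a list of dicts, best first, with "conf" (0 to 1); they miss things now and then, are a little off and sometimes report something else, mostly with a low value. They report only what shows in the picture. A call takes as long as a camera call. They do not tell look-alikes from the thing itself.
- robot.look_for(target, picture): "xy" ([column, row] in pixels, amid what is visible of it).
The state is a dict: "time": time; "qpos": joint angles; "qvel": joint speeds; "joint_efforts": joint torques, N m; "tool_pos": TCP position; "tool_rot": TCP orientation; "contact_force": force on the tool from outside, world axes, zero at the start; "torque": the same for the moment, N m; "opening": finger opening in m.
Only numpy, scipy, OpenCV 4.12 (cv2) and the standard library are available. Lean on these libraries where they do the work, as an engineer would, in place of code of your own. Each camera call takes 0.05 s, during which the arm holds its last target. There are 200 camera calls.

TASK

Get the fruit stall's juicer going: on the grey control box press the round key, then the square key, then the long bar key, one at a time and each fully down. Then lift the small reamer off its stand, turn it until its splined stem drops into the cross-shaped socket of the juicer's drive hub, slide it fully home, and push it down against the hub's spring to the stop. Finish while still gripping the reamer by its drum and holding it pressed down; leave the wide reamer, the fruit, the cup and the bottle where they stand.

Things in the scene. Friction and masses are not known exactly. Their poses are not given: they have to be found in the camera images.
- console: The control box: a low grey box 75 x 180 x 40 mm to the robot's left, long side along its y axis. Origin under its centre, on the table. Its three black keys stand in a row 55 mm apart along y, in any order. Each takes 1.5 N to start and 5 N to be fully down, 6 mm.
- key_round_top (a point): Centre of the top face of the ROUND key (26 mm in diameter), 55 mm above the table when up. A black cap on the grey control box, moving straight down 6 mm on a spring; it comes back when let go.
- key_square_top (a point): Centre of the top face of the SQUARE key (24 x 24 mm), 55 mm above the table when up. A black cap on the grey control box, moving straight down 6 mm on a spring; it comes back when let go.
- key_bar_top (a point): Centre of the top face of the long BAR key (42 x 13 mm, its long side across the box, along the box's x), 55 mm above the table when up. A black cap on the grey control box, moving straight down 6 mm on a spring; it comes back when let go.
- key_round (a joint): Travel of the round key in m: 0 up, 0.006 fully down.
- key_square (a joint): Travel of the square key in m: 0 up, 0.006 fully down.
- key_bar (a joint): Travel of the bar key in m: 0 up, 0.006 fully down.
- reamer_mid (a point): Centre of the grip drum of the SMALL juicing reamer, half-way up: an upright white plastic drum 50 mm in diameter, 24 mm high, with a ribbed cone 30 mm high above it and a steel splined stem below. z points up to the cone. About 90 g. At the start it stands stem down in a stand, drum centre 57 mm above the table.
- reamer_seat (a point): Centre of the underside of the small reamer's drum, 12 mm below reamer_mid, same axes: the face that lands on the hub's top when the reamer is fully home.
- reamer: The small reamer; origin at reamer_seat, same axes. Its stem, on the z axis, is cross-shaped: four fins along this frame's x and y axes, each pair 24 mm from end to end and 6 mm thick, reaching 20 mm below the drum's underside; the last 6 mm taper to 18 x 2.8 mm.
- stand_small: The small reamer's round wooden stand, fixed: foot 72 mm in diameter, tube 42 mm in outer diameter with a 30 mm hole, 45 mm high. Origin under its centre. The drum rests on the tube's top and the stem hangs in the hole; lift the reamer straight up by 30 mm or more to clear it. The other stand is alike; they may be swapped.
- juicer: The juicer, fixed: a round white motor housing 156 mm in diameter with a steel tray whose rim is 92 mm above the table, and a small spout at its -x side. Origin under its centre, on the table. The drive hub stands in the middle of the tray.
- socket_top (a point): Centre of the top face of the juicer's steel drive hub, 40 mm in diameter, 125 mm above the table at rest. In it is a cross-shaped socket, 24 mm deep, open at the top, with slots along this frame's x and y axes, 27 mm end to end and 9 mm wide (1.5 mm play all round), mouth flared by 2.2 mm a side over its top 4 mm. z points up.
- socket: The same hub; axes as socket_top, origin 45 mm below its top on the axis. A stem more than about 0.2 rad off the slots (modulo a quarter turn) stays standing on the hub, about 20 mm too high. The hub starts at a different angle each time and keeps it by gearbox friction (0.15 N m): a light touch does not turn it.
- drive (a joint): How far the drive hub is pressed down against its spring, in m: 0 at rest, 0.008 at its stop. It takes 6 N to begin and about 11 N at the stop; let go, it pushes the hub and the reamer back up.
- reamer_wide_mid (a point): A bystander: centre of the grip drum of the WIDE reamer, the same shape but 62 mm in diameter with a cone 36 mm high, on the other stand (drum centre 57 mm above the table). The two stands are to the robot's right and may be swapped.
- fruit_a: Bystander: a mangosteen, 60 mm in diameter and 59 mm high. Origin under its centre, on the table.
- fruit_b: Bystander: another mangosteen, 60 mm in diameter and 59 mm high. Origin under its centre.
- half: Bystander: half an orange lying cut side down, 72 mm in diameter, 36 mm high. Origin under its centre.
- mango: Bystander: a mango lying on its side, about 118 x 68 x 64 mm. Origin under its middle.
- cup: Bystander: a clear cup, 76 mm in diameter, 85 mm high. Origin under its centre.
- syrup: Bystander: an amber syrup bottle, 60 mm in diameter, 160 mm high. Origin under its centre.
Not all that is in view belongs to the job. What is shaped like the juicer but black or turquoise is not meant. What is shaped like the reamer but turquoise is not meant.

How it is judged:
By the outcome, as a careful person would: the job done as asked, in the order asked, and still so for the second after the job is handed in, while the arm keeps its last pose, push and grip.
It also fails if it takes over 64 s, if anything falls off the work surface, if the arm or the gripper's body presses on something with over 40 N, if the wrist force passes 120 N, or if a joint passes its speed limit or range.

## Working session

There is one attempt and no reset: what is moved stays moved. The work goes in short steps, Python scripts to look and compute and a shell command to move; the robot and the scene stay as the last step left them, time stands still between calls to the robot, and variables do not carry over. Pictures are saved under pics/ and viewed, on a budget of 10 in all, crops included, one or two more only if the job needs it, and the job is handed in when it is done.

```bash
ls; mkdir -p pics; cat > h.py <<'E'
from cell import robot
import numpy as np, cv2
from scipy.spatial.transform import Rotation as R
def Ttool(o=None):
    o=o or robot.observe(); T=np.eye(4); T[:3,:3]=R.from_euler('xyz',o['tool_rot']).as_matrix(); T[:3,3]=o['tool_pos']; return T
def cam(name):
    T=Ttool(); p=robot.read_camera(name)
    p['C2W']=T@np.array(p['T_tool_cam']) if 'T_tool_cam' in p else np.linalg.inv(np.array(p['view']))
    return p
def dist(p): return np.array([p['k1'],0,0,0,0],float)
# model: drawn = (1+k1 r^2)*slope : OpenCV's k1
def onplane(p,xy,z):
    u=cv2.undistortPoints(np.array([[xy]],float),np.array(p['mtx'],float),dist(p))[0,0]
    d=p['C2W'][:3,:3]@np.array([u[0],u[1],1]); o=p['C2W'][:3,3]
    return o+d*(z-o[2])/d[2]
def proj(p,P):
    W=np.linalg.inv(p['C2W']); P=np.atleast_2d(np.array(P,float))
    return cv2.projectPoints(P,cv2.Rodrigues(W[:3,:3])[0],W[:3,3],np.array(p['mtx'],float),dist(p))[0][:,0]
def shift(goal,o=None):
    T=Ttool(o); return 100*T[:3,:3].T@(np.array(goal)-T[:3,3])
def save(p,f,box=None,k=1):
    im=p['color'][:,:,::-1]
    if box: im=im[box[1]:box[3],box[0]:box[2]]
    cv2.imwrite(f,cv2.resize(im,None,fx=k,fy=k,interpolation=cv2.INTER_CUBIC))
E
python3 - <<'E'
from h import *
o=robot.observe(); print(o, robot.pinch_z); print(Ttool().round(3))
H={'key_round_top':.055,'key_square_top':.055,'key_bar_top':.055,'reamer_mid':.057,'reamer_wide_mid':.057,'socket_top':.125,'juicer':.05,'console':.04,'stand_small':.03}
for c in ('top','scene'):
    p=cam(c); save(p,f'pics/{c}0.png'); print(c,p['C2W'][:3,3].round(3),p['k1'])
    for n,z in H.items():
        print(n,[(np.round(d['xy']).tolist(),round(d['conf'],2),onplane(p,d['xy'],z)[:2].round(3).tolist()) for d in robot.look_for(n,p)[:4]])
E
```

```text
pics
{'time': 0.0, 'qpos': array([-1.27000431e+00,  3.42742628e-01,  1.52502146e+00, -4.38967276e-06,
        1.27541364e+00, -1.45975711e-01]), 'qvel': array([ 0.00087079, -0.00055154, -0.00126082, -0.00019067,  0.00076537,
       -0.00052284]), 'joint_efforts': array([-3.80750702e-03, -4.31262946e+01, -2.44222087e+01,  7.15118204e-02,
        5.60399517e-02, -1.32163213e-04]), 'tool_pos': array([ 0.22681825, -0.47332494,  0.40403287]), 'tool_rot': array([2.9982651 , 1.56921125, 1.87423779]), 'contact_force': array([ 0.57292235, -0.27031031,  0.32327047]), 'torque': array([ 0.01670862, -0.05382073, -0.02395981]), 'opening': 0.0914149914294166} 0.1592
[[-0.     0.902  0.432  0.227]
 [ 0.002  0.432 -0.902 -0.473]
 [-1.     0.    -0.002  0.404]
 [ 0.     0.     0.     1.   ]]
top [0.324 0.003 1.088] -0.05536126497125525
key_round_top []
key_square_top [([181.0, 266.0], 0.68, [0.474, 0.31])]
key_bar_top [([157.0, 259.0], 0.58, [0.489, 0.363])]
reamer_mid [([438.0, 158.0], 0.82, [0.713, -0.278]), ([449.0, 200.0], 0.61, [0.612, -0.295])]
reamer_wide_mid [([442.0, 266.0], 0.98, [0.462, -0.
[... 769 characters left out ...]
0.46, [0.497, 0.365])]
reamer_mid [([335.0, 392.0], 0.81, [0.726, -0.285]), ([290.0, 373.0], 0.73, [0.622, -0.295])]
reamer_wide_mid [([238.0, 330.0], 0.79, [0.465, -0.267]), ([366.0, 168.0], 0.47, [0.496, 0.357])]
socket_top [([147.0, 327.0], 0.84, [0.322, -0.376]), ([323.0, 255.0], 0.74, [0.559, -0.03]), ([300.0, 123.0], 0.64, [0.26, 0.369]), ([278.0, 238.0], 0.42, [0.438, -0.041])]
juicer [([321.0, 273.0], 0.84, [0.556, -0.036]), ([301.0, 139.0], 0.84, [0.253, 0.384]), ([154.0, 344.0], 0.76, [0.318, -0.383])]
console [([352.0, 184.0], 0.76, [0.483, 0.294]), ([342.0, 187.0], 0.48, [0.462, 0.266]), ([364.0, 170.0], 0.24, [0.488, 0.362])]
stand_small [([291.0, 386.0], 0.98, [0.633, -0.311])]
```

View pics/top0.png

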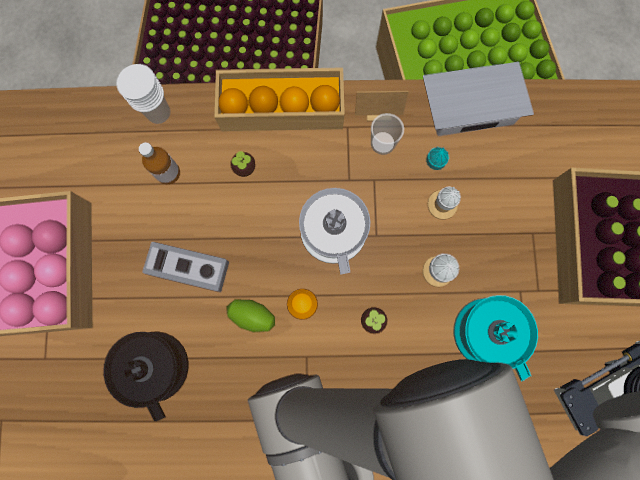

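View pics/scene0.png

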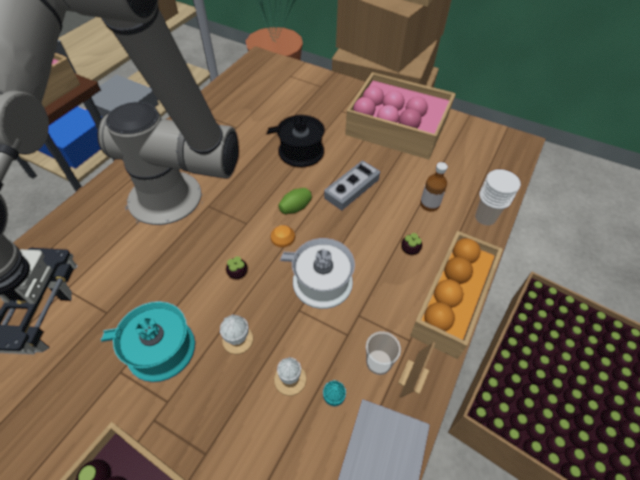

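The top view shows the keys as bar (161,259), square (183,266) and round (207,271). The white juicer is at (335,222); the black one at (145,370) and the turquoise one at (500,330) are decoys. The small reamer is at (449,200), the wide one at (443,268), and the turquoise decoy reamer at (438,158).

```bash
python3 - <<'E'
from h import *
p=cam('top')
for n,xy,z in [('bar',(160,259),.055),('sq',(183,266),.055),('round',(207,271),.055),('small',(447,202),.07),('wide',(443,268),.07),('hub',(335,221),.125)]:
    w=onplane(p,xy,z); print(n,w.round(3),'shift cm to z=.40 above',shift([w[0],w[1],.40]).round(1))
w=cam('wrist'); print(np.array(w['T_tool_cam']).round(3), w['mtx'],w['k1'])
E
```

```text
bar [0.489 0.358 0.055] shift cm to z=.40 above [  0.5  59.6 -63.6]
sq [0.473 0.305 0.055] shift cm to z=.40 above [  0.5  55.8 -59.6]
round [0.461 0.251 0.055] shift cm to z=.40 above [  0.5  52.4 -55.3]
small [ 0.604 -0.286  0.07 ] shift cm to z=.40 above [ 0.5 42.1 -0.5]
wide [ 0.456 -0.267  0.07 ] shift cm to z=.40 above [ 0.5 29.5 -8.7]
hub [ 0.552 -0.032  0.125] shift cm to z=.40 above [  0.5  48.4 -25.7]
[[-0.    -0.287  0.958  0.02 ]
 [-0.    -0.958 -0.287  0.078]
 [ 1.    -0.     0.     0.001]
 [ 0.     0.     0.     1.   ]] [[362.82796732   0.         314.16791114]
 [  0.         362.82796732 234.9920525 ]
 [  0.           0.           1.        ]] -0.05375099346422318
```

```bash
python3 -m jog '[{"y":6},{"y":12},{"y":18},{"y":24},{"y":30}]'; python3 -m jog '[{"y":6},{"y":12},{"y":12}]'; python3 - <<'E'
from h import *
p=cam('wrist'); save(p,'pics/w1.png')
for n,z in {'reamer_mid':.057,'reamer_wide_mid':.057,'stand_small':.02}.items():
    print(n,[(np.round(d['xy']).tolist(),round(d['conf'],2),onplane(p,d['xy'],z)[:2].round(3).tolist()) for d in robot.look_for(n,p)[:4]])
print(shift([.552,-.032,.4]))
E
```

```text
reamer_mid []
reamer_wide_mid []
stand_small []
[  0.47238992  48.39570616 -25.76253827]$[0]: bad value
$[0]: bad value
```

View pics/w1.png

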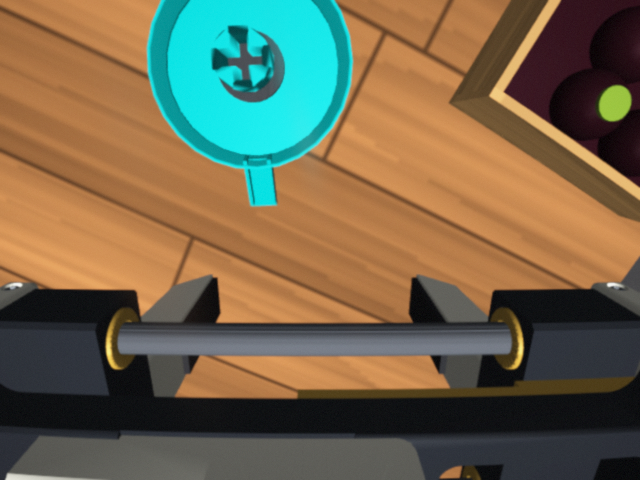

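The moves were refused for lack of all the keys, so the arm is still at the start, looking at the turquoise decoy juicer. I'll retry with full rows, stopping short so the reamer shows above the fingers.

```bash
python3 -m jog '[{"fingers":0,"x":0,"y":6,"z":0,"spin":0},{"fingers":0,"x":0,"y":12,"z":0,"spin":0},{"fingers":0,"x":0,"y":18,"z":0,"spin":0},{"fingers":0,"x":0,"y":24,"z":0,"spin":0},{"fingers":0,"x":0,"y":30,"z":-2,"spin":0}]'; python3 -m jog '[{"fingers":0,"x":0,"y":6,"z":-1,"spin":0},{"fingers":0,"x":0,"y":6,"z":-1,"spin":0}]'; python3 - <<'E'
from h import *
p=cam('wrist'); save(p,'pics/w2.png')
for n,z in {'reamer_mid':.057,'reamer_wide_mid':.057,'stand_small':.02}.items():
    print(n,[(np.round(d['xy']).tolist(),round(d['conf'],2),onplane(p,d['xy'],z)[:2].round(3).tolist()) for d in robot.look_for(n,p)[:4]])
print(shift([.552,-.032,.4]))
E
```

```text
time: 1.92
tool_pos: [0.49, -0.3257, 0.4044]
tool_rot: [0.111, 1.57, -1.013]
contact_force: [0.8, 0.1, -0.0]
opening: 0.0919
time: 2.17
tool_pos: [0.5407, -0.2883, 0.4042]
tool_rot: [2.044, 1.57, 0.926]
contact_force: [-0.6, -0.9, 0.4]
opening: 0.0918
reamer_mid [([360.0, 133.0], 0.77, [0.624, -0.292]), ([397.0, 23.0], 0.61, [0.715, -0.279])]
reamer_wide_mid [([264.0, 282.0], 0.6, [0.459, -0.274])]
stand_small [([330.0, 129.0], 0.7, [0.617, -0.269])]
[  0.46091636  12.54425521 -22.84145483]
```

View pics/w2.png

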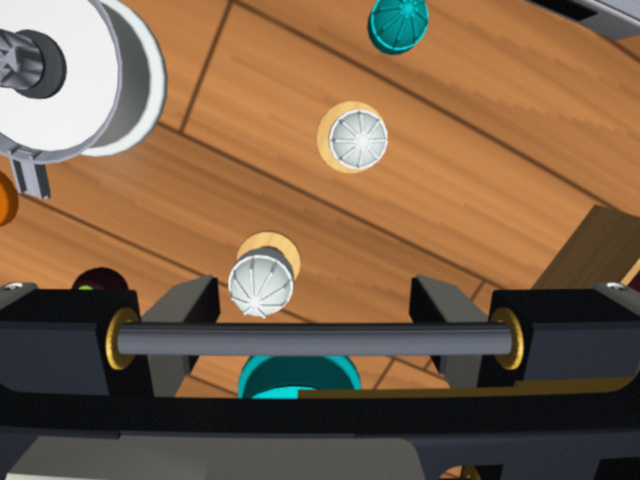

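Three candidates: white (358,139), white (262,285) and turquoise (398,22). The turquoise one is a decoy. Drum width against its stand foot is 58/70 px at (358,139) and 66/63 px at (262,285), so the small reamer is the one at (358,139). Next I'll look at the hub on the way to the keys.

```bash
python3 -m jog '[{"fingers":0,"x":0,"y":1,"z":-6,"spin":0},{"fingers":0,"x":0,"y":2,"z":-12,"spin":0},{"fingers":0,"x":0,"y":4,"z":-18,"spin":0},{"fingers":0,"x":0,"y":6,"z":-23,"spin":0},{"fingers":0,"x":0,"y":6,"z":-23,"spin":0}]';  python3 - <<'E'
from h import *
p=cam('wrist')
for n,z in {'socket_top':.125}.items():
    L=robot.look_for(n,p)
    print(n,[(np.round(d['xy']).tolist(),round(d['conf'],2),onplane(p,d['xy'],z)[:2].round(3).tolist()) for d in L[:4]])
a=proj(p,[.552,-.032,.125])[0]; print(a)
x,y=[int(v) for v in a]; x0,y0=max(0,x-60),max(0,y-60); print(x0,y0)
save(p,'pics/w3.png',(x0,y0,x0+120,y0+120),5)
print(shift([.475,.305,.3]))
import pickle; pickle.dump({k:p[k] for k in('mtx','k1','C2W')},open('hubcam.pkl','wb'))
E
```

```text
time: 3.0
tool_pos: [0.4917, -0.0562, 0.4053]
tool_rot: [1.549, 1.57, 0.428]
contact_force: [0.3, -0.3, -0.0]
opening: 0.092
socket_top [([322.0, 138.0], 0.74, [0.558, -0.031])]
[319.31211378 146.83025441]
259 86
[ 10.48096137  14.12848404 -33.58575464]
```

View pics/w3.png

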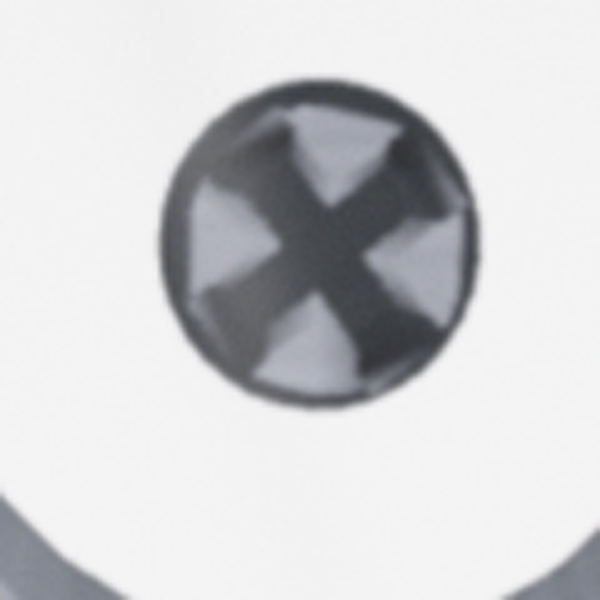

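The crop shows the hub's cross socket, centred at about picture (324,136). Its arms run from lower left to upper right and from upper left to lower right.

```bash
python3 - <<'E'
from h import *
import pickle
p=pickle.load(open('hubcam.pkl','rb'))
f=lambda q:onplane(p,(259+q[0]/5,86+q[1]/5),.125)[:2]
c=f((326.5,247.5));print('centre',c)
for a,b in [((434,168),(221,337)),((401,357),(246,145))]:
    d=f(a)-f(b); print(np.degrees(np.arctan2(d[1],d[0]))%90, (f(a)+f(b))/2, np.linalg.norm(d))
o=robot.observe()
T=Ttool();print('tool y az',np.degrees(np.arctan2(T[1,1],T[0,1])),'qpos',o['qpos'].round(2))
E
```

```text
centre [ 0.5604358  -0.03174838]
63.578409194826534 [ 0.55971803 -0.03206909] 0.037296374554532906
62.92416904437599 [ 0.55972766 -0.03181049] 0.03596738773497484
tool y az 25.571227425657412 qpos [-0.27  0.29  1.6  -0.    1.25  0.85]
```

```bash
python3 -m jog '[{"fingers":0.3,"x":2,"y":2,"z":-6,"spin":0},{"fingers":0.6,"x":4,"y":4,"z":-12,"spin":0},{"fingers":1,"x":6,"y":6,"z":-18,"spin":0},{"fingers":1,"x":7,"y":8,"z":-24,"spin":0},{"fingers":1,"x":7,"y":8,"z":-30,"spin":0}]' 40; python3 - <<'E'
from h import *
p=cam('wrist'); save(p,'pics/w4.png')
for n,z in {'key_round_top':.055,'key_square_top':.055,'key_bar_top':.055,'console':.04}.items():
    L=robot.look_for(n,p)
    print(n,[(np.round(d['xy']).tolist(),round(d['conf'],2),onplane(p,d['xy'],z)[:2].round(3).tolist()) for d in L[:4]])
E
```

```text
time: 3.72
tool_pos: [0.4401, 0.2381, 0.3341]
tool_rot: [-0.704, 1.57, -1.831]
contact_force: [0.8, 0.7, 0.0]
opening: 0.0466
key_round_top [([306.0, 195.0], 0.82, [0.466, 0.256])]
key_square_top [([245.0, 146.0], 0.72, [0.479, 0.309])]
key_bar_top [([183.0, 93.0], 0.76, [0.494, 0.361]), ([259.0, 126.0], 0.73, [0.496, 0.305]), ([246.0, 152.0], 0.37, [0.475, 0.306])]
console [([255.0, 124.0], 0.66, [0.495, 0.31])]
```

View pics/w4.png

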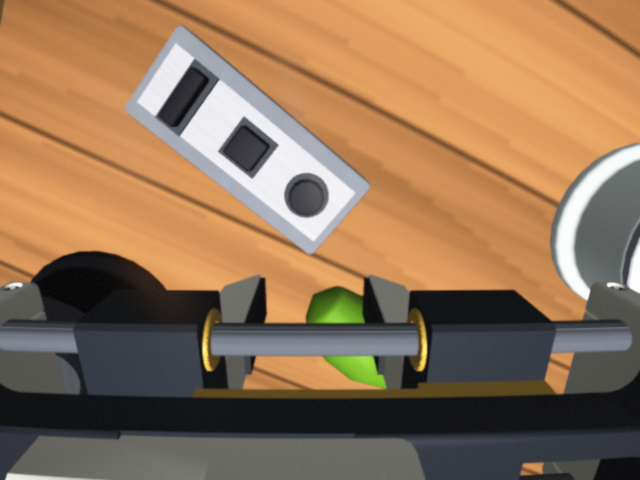

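Keys from this view: round (306,195), square (247,146), bar (186,96). The positions agree with the top view and with the 55 mm spacing.

```bash
python3 - <<'E'
from h import *
for n,x in {'r':(.466,.256),'s':(.479,.3085),'b':(.493,.361)}.items(): print(n,shift([*x,.245]).round(2))
E
```

```text
r [ 9.    3.18 -0.62]
s [ 8.99  6.61 -4.8 ]
b [ 8.99 10.14 -8.94]
```

```bash
python3 -m jog '[{"fingers":1,"x":4.5,"y":3.2,"z":-0.6,"spin":0},{"fingers":1,"x":8.5,"y":3.2,"z":-0.6,"spin":0},{"fingers":1,"x":9.8,"y":3.2,"z":-0.6,"spin":0},{"fingers":1,"x":10.5,"y":3.2,"z":-0.6,"spin":0},{"fingers":1,"x":10.7,"y":3.2,"z":-0.6,"spin":0}]'; python3 -m jog '[{"fingers":1,"x":0.2,"y":0,"z":0,"spin":0},{"fingers":1,"x":0.2,"y":0,"z":0,"spin":0}]'; python3 - <<'E'
from h import *
print(robot.observe()['contact_force'])
print(shift([.466,.256,.227]))
E
```

```text
time: 4.6
tool_pos: [0.4659, 0.2566, 0.2291]
tool_rot: [1.113, 1.569, -0.012]
contact_force: [-1.4, -2.8, 4.0]
opening: 0.0002
time: 4.85
tool_pos: [0.4658, 0.2573, 0.2273]
tool_rot: [1.253, 1.568, 0.129]
contact_force: [0.5, -4.3, 5.0]
opening: 0.0005
[ 0.45806648 -4.27537981  5.04809512]
[ 0.02710888 -0.03225498  0.12430212]
```

```bash
python3 -m jog '[{"fingers":1,"x":0.2,"y":0,"z":0,"spin":0},{"fingers":1,"x":0.3,"y":0,"z":0,"spin":0}]'; python3 - <<'E'
from h import *
p=cam('scene'); c=proj(p,[.479,.309,.055])[0].astype(int); save(p,'pics/s5.png',(c[0]-70,c[1]-60,c[0]+70,c[1]+45),5)
E
```

```text
time: 5.1
tool_pos: [0.4657, 0.2573, 0.2267]
tool_rot: [1.265, 1.567, 0.142]
contact_force: [-7.5, -7.9, 34.8]
opening: 0.0001
```

View pics/s5.png

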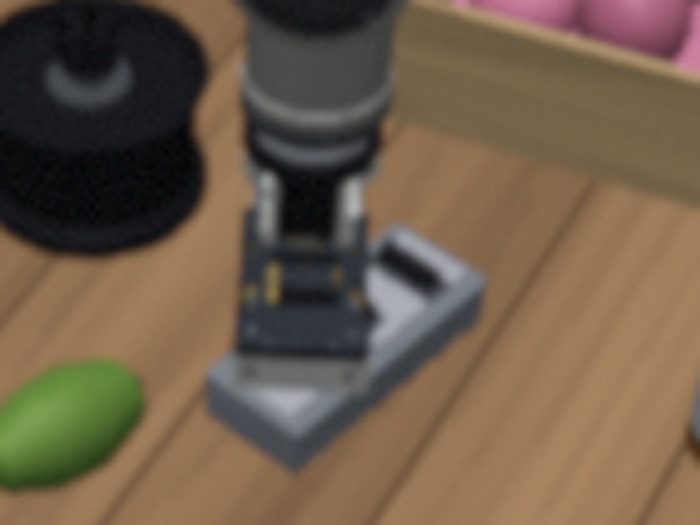

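Contact force rose to 35 N at the stop, so the round key is fully down. Next the square key.

```bash
python3 -m jog '[{"fingers":1,"x":-2.3,"y":0,"z":0,"spin":0},{"fingers":1,"x":-2.3,"y":3.4,"z":-4.2,"spin":0},{"fingers":1,"x":-1.6,"y":3.4,"z":-4.2,"spin":0},{"fingers":1,"x":-0.8,"y":3.4,"z":-4.2,"spin":0},{"fingers":1,"x":-0.4,"y":3.4,"z":-4.2,"spin":0}]'; python3 -m jog '[{"fingers":1,"x":0.2,"y":0,"z":0,"spin":0},{"fingers":1,"x":0.3,"y":0,"z":0,"spin":0},{"fingers":1,"x":0.3,"y":0,"z":0,"spin":0}]'; python3 -c "
from h import *
print(shift([.479,.3085,.227]))"
```

```text
time: 5.78
tool_pos: [0.4776, 0.3097, 0.2269]
tool_rot: [3.134, 1.57, 2.01]
contact_force: [-4.9, 1.9, 23.0]
opening: 0.0001
time: 6.15
tool_pos: [0.4774, 0.3096, 0.2269]
tool_rot: [2.143, 1.569, 1.018]
contact_force: [-8.1, 0.8, 24.2]
opening: 0.0004
[-0.01339252  0.09814546  0.1717066 ]
```

```bash
python3 -m jog '[{"fingers":1,"x":-2.3,"y":0,"z":0,"spin":0},{"fingers":1,"x":-2.3,"y":3.6,"z":-4.0,"spin":0},{"fingers":1,"x":-1.6,"y":3.6,"z":-4.0,"spin":0},{"fingers":1,"x":-0.8,"y":3.6,"z":-4.0,"spin":0},{"fingers":1,"x":-0.3,"y":3.6,"z":-4.0,"spin":0}]'; python3 -m jog '[{"fingers":1,"x":0.2,"y":0,"z":0,"spin":0},{"fingers":1,"x":0.3,"y":0,"z":0,"spin":0},{"fingers":1,"x":0.3,"y":0,"z":0,"spin":0}]'; python3 -c "
from h import *
print(shift([.493,.361,.227]))"
```

```text
time: 6.78
tool_pos: [0.4927, 0.3606, 0.2267]
tool_rot: [-1.603, 1.569, -2.728]
contact_force: [-6.8, -2.8, 30.0]
opening: 0.0002
time: 7.15
tool_pos: [0.4925, 0.3605, 0.2269]
tool_rot: [-0.728, 1.571, -1.853]
contact_force: [-8.4, -3.6, 23.5]
opening: 0.0003
[-0.0138932   0.0652396  -0.01887735]
```

All three keys reached the stop (23–35 N at TCP z 0.227). Going back for the reamer.

```bash
python3 -m jog '[{"fingers":1,"x":-6,"y":0,"z":0,"spin":0},{"fingers":1,"x":-12,"y":0,"z":0,"spin":0},{"fingers":0.7,"x":-14,"y":-2,"z":5.6,"spin":0},{"fingers":0.4,"x":-14,"y":-4,"z":11.4,"spin":0},{"fingers":0,"x":-14,"y":-6,"z":17.2,"spin":0}]'; python3 -m jog '[{"fingers":0,"x":0,"y":-2,"z":5.8,"spin":0},{"fingers":0,"x":0,"y":-4,"z":11.6,"spin":0},{"fingers":0,"x":0,"y":-6,"z":17.4,"spin":0},{"fingers":0,"x":0,"y":-8,"z":23.2,"spin":0},{"fingers":0,"x":0,"y":-10,"z":29,"spin":0}]'; python3 -c "
from h import *
print(shift([.552,-.31,.31]),robot.observe()['contact_force'])"
```

```text
time: 7.78
tool_pos: [0.5126, 0.1779, 0.3638]
tool_rot: [-1.12, 1.57, -2.245]
contact_force: [0.5, -0.4, -1.2]
opening: 0.0262
time: 8.4
tool_pos: [0.5473, -0.1269, 0.3634]
tool_rot: [-2.185, 1.569, 2.973]
contact_force: [-0.0, 0.6, 0.4]
opening: 0.076
[ 5.33906942 -7.46156257 16.72874845] [-0.04189541  0.56374836  0.44936131]
```

```bash
python3 -m jog '[{"fingers":0,"x":0,"y":-3,"z":5.6,"spin":0},{"fingers":0,"x":0,"y":-5.5,"z":11.2,"spin":0},{"fingers":0,"x":3,"y":-7.5,"z":16.7,"spin":0},{"fingers":0,"x":5.3,"y":-7.5,"z":16.7,"spin":0},{"fingers":0,"x":5.3,"y":-7.5,"z":16.7,"spin":0}]'; python3 - <<'E'
from h import *
p=cam('wrist'); save(p,'pics/w6.png')
for n,z in {'reamer_mid':.057,'stand_small':.02}.items():
    L=robot.look_for(n,p)
    print(n,[(np.round(d['xy']).tolist(),round(d['conf'],2),onplane(p,d['xy'],z)[:2].round(3).tolist()) for d in L[:4]])
import pickle; pickle.dump({k:p[k] for k in('mtx','k1','C2W')},open('rcam.pkl','wb'))
E
```

```text
time: 9.02
tool_pos: [0.5512, -0.3081, 0.3081]
tool_rot: [-2.615, 1.564, 2.542]
contact_force: [-0.8, -0.1, 0.1]
opening: 0.0915
reamer_mid [([389.0, 11.0], 0.97, [0.698, -0.285]), ([339.0, 141.0], 0.87, [0.62, -0.292])]
stand_small [([307.0, 115.0], 0.6, [0.626, -0.266])]
```

View pics/w6.png

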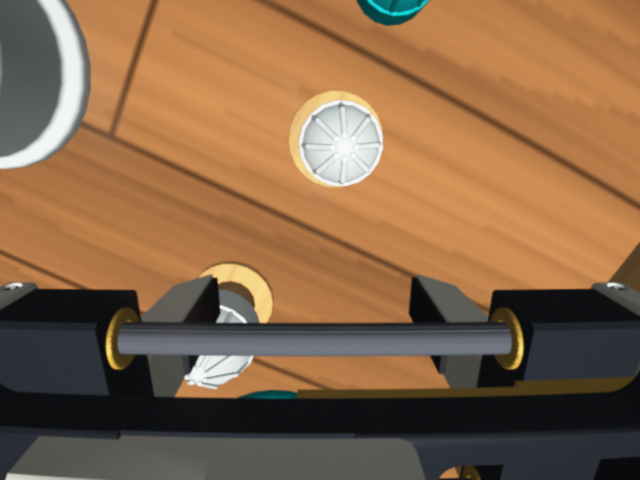

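The small reamer's drum top is centred at (341.5,144), with cone ribs roughly along image vertical and horizontal.

```bash
python3 - <<'E'
from h import *
import pickle
p=pickle.load(open('rcam.pkl','rb'))
w=onplane(p,(341.5,144),.069); print(w, onplane(p,(300,144),.069)-onplane(p,(383,144),.069))
print('cone tip',onplane(p,(343,146),.099))
print(shift([w[0],w[1],.057+.1592]))
T=Ttool();print('tool y az',np.degrees(np.arctan2(T[1,1],T[0,1])),robot.observe()['qpos'].round(2))
E
```

```text
[ 0.61897689 -0.29287701  0.069     ] [-0.02105758  0.04397628  0.        ]
cone tip [ 0.61883648 -0.2915444   0.099     ]
[9.59864099 6.56803683 1.5925166 ]
tool y az 25.626229866626595 [-0.63  0.62  1.34 -0.    1.19  0.5 ]
```

```bash
python3 -m jog '[{"fingers":0,"x":0,"y":5,"z":1.6,"spin":0},{"fingers":0,"x":1,"y":6.6,"z":1.6,"spin":0},{"fingers":0,"x":5,"y":6.6,"z":1.6,"spin":0},{"fingers":0,"x":8,"y":6.6,"z":1.6,"spin":0},{"fingers":0,"x":8,"y":6.6,"z":1.6,"spin":0}]' 15; python3 -c "
from h import *
print(shift([.619,-.2925,.2165]))"
```

```text
time: 9.8
tool_pos: [0.6185, -0.2921, 0.229]
tool_rot: [-2.521, 1.566, 2.639]
contact_force: [-0.1, 0.3, -0.1]
opening: 0.0918
[1.24743401 0.03062281 0.06776632]
```

```bash
python3 -m jog '[{"fingers":0,"x":1.2,"y":0,"z":0,"spin":0},{"fingers":1,"x":1.2,"y":0,"z":0,"spin":0},{"fingers":1,"x":1.2,"y":0,"z":0,"spin":0},{"fingers":1,"x":1.2,"y":0,"z":0,"spin":0},{"fingers":1,"x":1.2,"y":0,"z":0,"spin":0}]' 40;python3 -m jog '[{"fingers":1,"x":0,"y":0,"z":0,"spin":0},{"fingers":1,"x":0,"y":0,"z":0,"spin":0}]'
```

```text
time: 10.42
tool_pos: [0.6193, -0.2932, 0.2195]
tool_rot: [0.507, 1.57, -0.617]
contact_force: [-0.7, -0.4, -0.4]
opening: 0.0565
time: 10.68
tool_pos: [0.6192, -0.2932, 0.2193]
tool_rot: [0.691, 1.571, -0.433]
contact_force: [-1.8, 0.5, 2.6]
opening: 0.0494
```

```bash
python3 -m jog '[{"fingers":1,"x":-3,"y":0,"z":0,"spin":0},{"fingers":1,"x":-7,"y":0,"z":0,"spin":0},{"fingers":1,"x":-12,"y":0,"z":0,"spin":0},{"fingers":1,"x":-14.5,"y":0,"z":0,"spin":0},{"fingers":1,"x":-14.5,"y":0,"z":0,"spin":0}]'; python3 - <<'E'
from h import *
T=Ttool(); b=T[:3,3]-[0,0,.185]
for c in('scene',):
    p=cam(c); a=proj(p,b)[0].astype(int); print(a); save(p,'pics/s7.png',(a[0]-35,a[1]-35,a[0]+35,a[1]+35),8)
print(shift([.5600,-.0318,.36]),robot.observe()['qpos'].round(2))
E
```

```text
time: 11.3
tool_pos: [0.6194, -0.2933, 0.3663]
tool_rot: [0.546, 1.566, -0.578]
contact_force: [0.4, 0.2, -1.4]
opening: 0.0493
[286 348]
[  0.3774453    5.9564878  -26.12268514] [-0.55  0.67  1.08 -0.    1.39  0.57]
```

View pics/s7.png

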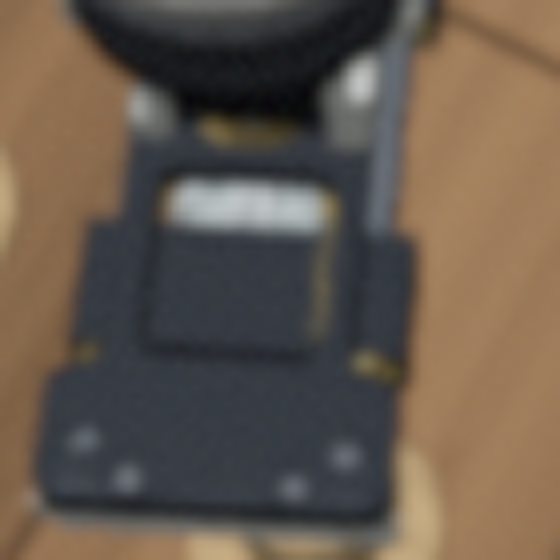

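The gripper hides the stem in this view, so I'll find the angle by touch on the hub.

```bash
python3 -m jog '[{"fingers":1,"x":0,"y":1.5,"z":-6,"spin":2},{"fingers":1,"x":0,"y":3,"z":-12,"spin":4},{"fingers":1,"x":0,"y":4.5,"z":-18,"spin":7},{"fingers":1,"x":0,"y":6,"z":-24,"spin":7},{"fingers":1,"x":0,"y":6,"z":-26.1,"spin":7}]'; python3 -m jog '[{"fingers":1,"x":2,"y":0,"z":0,"spin":0},{"fingers":1,"x":3.3,"y":0,"z":0,"spin":0},{"fingers":1,"x":3.3,"y":0,"z":0,"spin":0}]'; python3 -c "
from h import *
print(shift([.5600,-.0318,.325]));T=Ttool();print('tool y az',np.degrees(np.arctan2(T[1,1],T[0,1])))"
```

```text
time: 11.98
tool_pos: [0.5594, -0.0287, 0.362]
tool_rot: [-2.186, 1.567, 2.854]
contact_force: [0.9, -0.5, -1.2]
opening: 0.0493
time: 12.35
tool_pos: [0.5603, -0.0325, 0.3291]
tool_rot: [-2.027, 1.567, 3.009]
contact_force: [-0.4, -0.8, -0.2]
opening: 0.0494
[ 0.40797794 -0.00535678 -0.0792092 ]
tool y az 18.54233326196324
```

Well centred and at the planned angle. Lowering onto the hub.

```bash
python3 -m jog '[{"fingers":1,"x":0.5,"y":0,"z":-0.1,"spin":0},{"fingers":1,"x":0.9,"y":0,"z":-0.1,"spin":0},{"fingers":1,"x":1.2,"y":0,"z":-0.1,"spin":0},{"fingers":1,"x":1.4,"y":0,"z":-0.1,"spin":0},{"fingers":1,"x":1.4,"y":0,"z":-0.1,"spin":0}]'; python3 -c "
from h import *
o=robot.observe();print(o['contact_force'],o['torque'])"
```

```text
time: 12.98
tool_pos: [0.5602, -0.0309, 0.317]
tool_rot: [-1.106, 1.571, -2.352]
contact_force: [0.2, -0.6, -0.8]
opening: 0.0494
[ 0.21004539 -0.59414584 -0.81542515] [ 0.04428936 -0.00648382 -0.03990578]
```

```bash
python3 -m jog '[{"fingers":1,"x":0.2,"y":0,"z":0,"spin":0},{"fingers":1,"x":0.4,"y":0,"z":0,"spin":0},{"fingers":1,"x":0.5,"y":0,"z":0,"spin":0},{"fingers":1,"x":0.5,"y":0,"z":0,"spin":0}]'
```

```text
time: 13.48
tool_pos: [0.5602, -0.0309, 0.3119]
tool_rot: [-1.718, 1.571, -2.964]
contact_force: [0.9, -1.0, -1.5]
opening: 0.0488
```

```bash
python3 -m jog '[{"fingers":1,"x":0.2,"y":0,"z":0,"spin":0},{"fingers":1,"x":0.4,"y":0,"z":0,"spin":0},{"fingers":1,"x":0.6,"y":0,"z":0,"spin":0},{"fingers":1,"x":0.8,"y":0,"z":0,"spin":0},{"fingers":1,"x":0.8,"y":0,"z":0,"spin":0}]';  python3 -c "
from h import *
o=robot.observe();print(o['contact_force'],o['torque'])"
```

```text
time: 14.1
tool_pos: [0.5602, -0.0309, 0.3038]
tool_rot: [-1.771, 1.571, -3.017]
contact_force: [-0.3, 0.4, -0.2]
opening: 0.0493
[-0.28572254  0.42335173 -0.15460027] [-0.01957593  0.03973292 -0.04512632]
```

The stem is in the socket with no resistance. Now to seat it and press.

```bash
python3 -m jog '[{"fingers":1,"x":0.2,"y":0,"z":0,"spin":0},{"fingers":1,"x":0.3,"y":0,"z":0,"spin":0},{"fingers":1,"x":0.4,"y":0,"z":0,"spin":0},{"fingers":1,"x":0.5,"y":0,"z":0,"spin":0},{"fingers":1,"x":0.5,"y":0,"z":0,"spin":0}]' 50; python3 -m jog '[{"fingers":1,"x":0.1,"y":0,"z":0,"spin":0},{"fingers":1,"x":0.2,"y":0,"z":0,"spin":0},{"fingers":1,"x":0.3,"y":0,"z":0,"spin":0},{"fingers":1,"x":0.3,"y":0,"z":0,"spin":0}]'
```

```text
time: 14.72
tool_pos: [0.5603, -0.0309, 0.2993]
tool_rot: [0.85, 1.57, -0.396]
contact_force: [0.2, 0.5, 1.7]
opening: 0.0491
time: 15.22
tool_pos: [0.5603, -0.0309, 0.2962]
tool_rot: [0.995, 1.57, -0.251]
contact_force: [-0.8, 1.0, 4.6]
opening: 0.0492
```

```bash
python3 -m jog '[{"fingers":1,"x":0.2,"y":0,"z":0,"spin":0},{"fingers":1,"x":0.4,"y":0,"z":0,"spin":0},{"fingers":1,"x":0.4,"y":0,"z":0,"spin":0}]'; python3 -m jog '[{"fingers":1,"x":0.2,"y":0,"z":0,"spin":0},{"fingers":1,"x":0.3,"y":0,"z":0,"spin":0},{"fingers":1,"x":0.3,"y":0,"z":0,"spin":0}]'; python3 -m jog '[{"fingers":1,"x":0.1,"y":0,"z":0,"spin":0},{"fingers":1,"x":0.2,"y":0,"z":0,"spin":0},{"fingers":1,"x":0.2,"y":0,"z":0,"spin":0}]'
```

```text
time: 15.6
tool_pos: [0.5603, -0.0309, 0.2923]
tool_rot: [1.076, 1.57, -0.17]
contact_force: [-1.6, 0.0, 6.5]
opening: 0.049
time: 15.98
tool_pos: [0.5603, -0.0308, 0.291]
tool_rot: [1.084, 1.569, -0.162]
contact_force: [-5.2, 1.5, 17.6]
opening: 0.049
time: 16.35
tool_pos: [0.5604, -0.0307, 0.2909]
tool_rot: [1.097, 1.567, -0.149]
contact_force: [-8.7, 2.6, 29.4]
opening: 0.0493
```

```bash
python3 -m jog '[{"fingers":1,"x":0,"y":0,"z":0,"spin":0},{"fingers":1,"x":0,"y":0,"z":0,"spin":0},{"fingers":1,"x":0,"y":0,"z":0,"spin":0},{"fingers":1,"x":0,"y":0,"z":0,"spin":0}]'; python3 - <<'E'
from h import *
p=cam('scene'); save(p,'pics/s8.png')
w=cam('wrist'); a=cv2.resize(p['color'][180:340,220:420],None,fx=2.5,fy=2.5); b=cv2.resize(w['color'][180:480,120:520],(500,400)); 
cv2.imwrite('pics/f.png',cv2.resize(np.hstack([a,cv2.resize(b,(300,400))])[:,:,::-1],(800,400)))
print(robot.observe()['contact_force'],robot.observe()['tool_pos'])
E
```

```text
time: 16.85
tool_pos: [0.5603, -0.0307, 0.2909]
tool_rot: [1.093, 1.567, -0.153]
contact_force: [-8.8, 1.4, 29.9]
opening: 0.0492
[-7.43092132  2.09637345 30.17714249] [ 0.56034393 -0.03071094  0.29086263]
```

View pics/f.png

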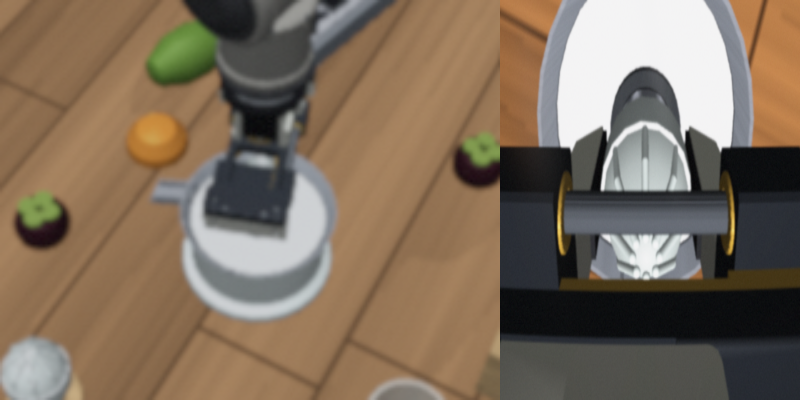

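The reamer sits upright in the pads with its drum on the hub. The force is steady at 30 N on the stop, and the wide reamer, fruit and cup in view haven't moved. Handing in.

```bash
python3 -c "
from cell import robot
print(robot.hand_in()); o=robot.observe(); print(o['time'],o['tool_pos'],o['contact_force'],o['opening'])"
```

```text
the job is handed in; nothing more can be done
None
the job is handed in; nothing more can be done
```

I pressed the round, square and bar keys in that order. I then lifted the small reamer, lowered it into the hub socket, seated it and pressed it to the stop. The job was handed in at about 17 s of the 64 s allowed, with the reamer still gripped and held down; no verdict was reported.

- **Keys:** each press ended at the same tool height (TCP z 0.227 m, as expected for a key fully down) with 23–35 N on the tool. Each needs only 5 N.
- **Socket fit:** the stem went in on the first try after a 7° turn, and met no resistance until the drum reached the hub, near the expected height.
- **Press-down:** the reamer went down about 8 mm from where it seated and stopped hard at TCP z 0.291 m. The push was steady at about 30 N, the grip was set to 50 N, and the opening read 49 mm on the 50 mm drum.
- **Last picture:** the reamer was upright in the pads with its drum on the hub. The wide reamer, fruit and cup in that view had not moved, but the syrup bottle was outside it and I did not check it again.
- **Things that went wrong:** my first two move commands were refused for missing fields, and the arm did not move. While pressing on the stop there was also a sideways force of about 8 N, well under the limits.

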